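# Find the unlatched cable flap

### The job

Four identical aluminium cable flaps lie in the top of the white service duct on the microscope bench; three are latched and one has been left unlatched. Using only the fingertips, press gently near the edge of the flaps, one after another, until you find the one that rocks, then push that flap wide open, against its stop or nearly so, and leave it standing open. Do not pick anything up, and leave the things around the flaps where they are.

Things in the scene. Friction and masses are not known exactly. Their poses are not given: they have to be found in the camera images.
- duct: Fixed white metal duct on the bench, 150 mm wide (x), 490 mm long (its y from -200 to +290 mm), 100 mm high; origin on the bench, under the middle of the row of flaps. Flaps a, b, c, d lie in a row along its y at -142.5, -47.5, +47.5, +142.5 mm, flush in its top between 11 mm ribs; y from +190 to +290 mm is plain deck. Which flap is unlatched differs from run to run and cannot be seen.
- flap_a (a joint): Turn (rad) of flap a on its pivot: 0 closed, flush with the deck; positive with its far half (+x of the duct) pushed down, negative with its near half down; the other half rises. A latched flap gives under 0.08 (stiff spring, 10 N or more), then is hard; the unlatched one turns either way to stops at +-1.2. It is balanced and stiff (0.12 N m, about 3 N at 40 mm from the pivot) and stays where it is left.
- flap_b (a joint): Turn (rad) of flap b on its pivot: 0 closed, flush with the deck; positive with its far half (+x of the duct) pushed down, negative with its near half down; the other half rises. A latched flap gives under 0.08 (stiff spring, 10 N or more), then is hard; the unlatched one turns either way to stops at +-1.2. It is balanced and stiff (0.12 N m, about 3 N at 40 mm from the pivot) and stays where it is left.
- flap_c (a joint): Turn (rad) of flap c on its pivot: 0 closed, flush with the deck; positive with its far half (+x of the duct) pushed down, negative with its near half down; the other half rises. A latched flap gives under 0.08 (stiff spring, 10 N or more), then is hard; the unlatched one turns either way to stops at +-1.2. It is balanced and stiff (0.12 N m, about 3 N at 40 mm from the pivot) and stays where it is left.
- flap_d (a joint): Turn (rad) of flap d on its pivot: 0 closed, flush with the deck; positive with its far half (+x of the duct) pushed down, negative with its near half down; the other half rises. A latched flap gives under 0.08 (stiff spring, 10 N or more), then is hard; the unlatched one turns either way to stops at +-1.2. It is balanced and stiff (0.12 N m, about 3 N at 40 mm from the pivot) and stays where it is left.
- flap_a_mid (a point): Centre of flap a's opening, level with the deck's top (fixed to the duct, same axes; does not turn with the flap). Flap: 120 mm along x, 80 mm along y, 6 mm thick, pivoting on a line along y 3 mm below this point. Under it is a hollow well, 124 by 84 mm, empty to at least 70 mm below the deck if the flap is unlatched.
- flap_b_mid (a point): Centre of flap b's opening, level with the deck's top (fixed to the duct, same axes; does not turn with the flap). Flap: 120 mm along x, 80 mm along y, 6 mm thick, pivoting on a line along y 3 mm below this point. Under it is a hollow well, 124 by 84 mm, empty to at least 70 mm below the deck if the flap is unlatched.
- flap_c_mid (a point): Centre of flap c's opening, level with the deck's top (fixed to the duct, same axes; does not turn with the flap). Flap: 120 mm along x, 80 mm along y, 6 mm thick, pivoting on a line along y 3 mm below this point. Under it is a hollow well, 124 by 84 mm, empty to at least 70 mm below the deck if the flap is unlatched.
- flap_d_mid (a point): Centre of flap d's opening, level with the deck's top (fixed to the duct, same axes; does not turn with the flap). Flap: 120 mm along x, 80 mm along y, 6 mm thick, pivoting on a line along y 3 mm below this point. Under it is a hollow well, 124 by 84 mm, empty to at least 70 mm below the deck if the flap is unlatched.
- lens_tin: Loose round tin, 50 mm across, 24 mm high, standing on the plain end of the duct's deck; origin at the centre of its underside. Bystander.
- bottle: Loose white plastic bottle, 64 mm across, 150 mm high, on the bench past the duct's -y end; origin at the centre of its underside. Bystander.
- wafer_box: Loose flat square carrier box, 118 by 118 mm, 52 mm high, on the bench beyond the duct; origin at the centre of its underside. Bystander.
- scanner: Loose hand-held code scanner lying on its side on the bench beyond the duct, about 110 by 150 mm, 40 mm high; origin under the rear of its body. Bystander.

How it is judged:
On the way:
1. one flap is pressed and rocks ((((value of joint flap_a above 0.15 rad or value of joint flap_a below -0.15 rad) and contact force between flap_a and the fingers above 0.3 N) or ((value of joint flap_b above 0.15 rad or value of joint flap_b below -0.15 rad) and contact force between flap_b and the fingers above 0.3 N) or ((value of joint flap_c above 0.15 rad or value of joint flap_c below -0.15 rad) and contact force between flap_c and the fingers above 0.3 N) or ((value of joint flap_d above 0.15 rad or value of joint flap_d below -0.15 rad) and contact force between flap_d and the fingers above 0.3 N))), for 0.05 s.
At the end, for the whole second after the job is handed in: The unlatched flap stands still and open by more than 0.9 rad (its stop is at 1.2) either way, the other three are within 0.1 rad of closed, and the four loose things are within 30 mm of where they stood ((((value of joint flap_a above 0.9 rad or value of joint flap_a below -0.9 rad) and not (value of joint flap_b above 0.1 rad or value of joint flap_b below -0.1 rad) and not (value of joint flap_c above 0.1 rad or value of joint flap_c below -0.1 rad) and not (value of joint flap_d above 0.1 rad or value of joint flap_d below -0.1 rad)) or ((value of joint flap_b above 0.9 rad or value of joint flap_b below -0.9 rad) and not (value of joint flap_a above 0.1 rad or value of joint flap_a below -0.1 rad) and not (value of joint flap_c above 0.1 rad or value of joint flap_c below -0.1 rad) and not (value of joint flap_d above 0.1 rad or value of joint flap_d below -0.1 rad)) or ((value of joint flap_c above 0.9 rad or value of joint flap_c below -0.9 rad) and not (value of joint flap_a above 0.1 rad or value of joint flap_a below -0.1 rad) and not (value of joint flap_b above 0.1 rad or value of joint flap_b below -0.1 rad) and not (value of joint flap_d above 0.1 rad or value of joint flap_d below -0.1 rad)) or ((value of joint flap_d above 0.9 rad or value of joint flap_d below -0.9 rad) and not (value of joint flap_a above 0.1 rad or value of joint flap_a below -0.1 rad) and not (value of joint flap_b above 0.1 rad or value of joint flap_b below -0.1 rad) and not (value of joint flap_c above 0.1 rad or value of joint flap_c below -0.1 rad))) and velocity of joint flap_a between -0.05 and 0.05 rad/s and velocity of joint flap_b between -0.05 and 0.05 rad/s and velocity of joint flap_c between -0.05 and 0.05 rad/s and velocity of joint flap_d between -0.05 and 0.05 rad/s and distance of each of lens_tin, bottle, wafer_box, scanner from where it was at the start of the episode below 0.03 m); the robot touches nothing.
It fails at once if a loose thing around the flaps was pushed away by more than 30 mm, lifted or carried (distance of any of lens_tin, bottle, wafer_box, scanner from where it was at the start of the episode above 0.03 m).
It fails at once if a loose thing was knocked over or lifted (angle between any of lens_tin, bottle, wafer_box, scanner's own z axis and vertical above 0.5 rad or height (world z) of lens_tin above 0.115 m or height (world z) of any of bottle, wafer_box, scanner above 0.015 m).
It fails at once if a flap was pressed harder than 50 N (contact force between any of flap_a, flap_b, flap_c, flap_d and the arm above 50 N or contact force between any of flap_a, flap_b, flap_c, flap_d and the fingers above 50 N).
It also fails if it takes over 48 s, if anything falls off the work surface, if the arm or the gripper's body presses on something with over 40 N, if the wrist force passes 120 N, or if a joint passes its speed limit or range.

### The arm

A 7-joint arm with a two-finger parallel gripper is mounted at the origin on the work surface. World frame = base frame: x ahead of the robot, y to its left, z up, the work surface at z = 0. Lengths are in m, angles in rad, forces in N, time in s.
With the tool pointing down it reaches from about 0.425 to 0.925 m from the base axis. Payload 6.8 kg.
Tool frame: the origin (TCP) lies midway between the tips of the shut fingers; the grasp point (between the pads) lies 19 mm behind it (bot.pinch_z is the distance from the TCP to the grasp point, in m); z points along the fingers, y is the line along which they close (so a half turn about z gives the same grasp; the last joint's range is limited). The gripper opens to 85 mm and grips with 20 to 120 N. Pads are 22 mm wide; open, the fingers measure 114 mm over their backs; the gripper's body (76 mm by 85 mm) begins 54 mm behind the grasp point. The pads swing forward as they close: fully open they stand 13 mm farther back than shut.
Start: joints at [-0.108, 0.477, 0.022, 1.555, -0.011, 1.109, -0.083], TCP at [0.675, 0, 0.231] pointing down, gripper open.
Joint ranges: [-2.96, 2.96], [-0.34, 2.1], [-1.41, 1.46], [0.24, 2.44], [-1.37, 4.51], [0.17, 1.92], [-2.96, 2.96]. Speed limits (rad/s): [2.39, 2.39, 3.14, 3.14, 3.14, 3.14, 3.14].

### API

Orientations are given as a unit quaternion [x, y, z, w].
In Python, from rig import bot gives the robot as it stands.
- The arm moves only by the shell command python3 -m creep 'ROWS' [OPENING]. ROWS is JSON, a list of rows, each a list of 4 numbers: the shift along the tool's x, y, z as a fraction of full scale, then the turn about the tool's z as a fraction of full scale. In form: [[x, y, z, roll], ...]. A call has 1 to 12 rows; each row shifts and turns the commanded pose from where the row before left it, along the tool's axes as they then stand; what a row does not reach is not made up. Full scale, the value 1, is 0.1 m for a shift and pi/2 rad for a turn. A row lasts 1/12 s, in which the tool goes at most 41.7 mm and 7.16 degrees, less where a joint would pass 70% of its speed; a pose out of reach is approached as far as the arm can. A call with a number of a shift or a turn outside -1 to 1 is refused whole. A call with a gripper value outside its range is refused whole. OPENING is the closure, from 0 (fully open) to 1 (shut), set as the call begins (- or left out, the last holds). The fingers move at their own pace and stop on an object; the grip force is fixed at half the most. Time passes only in rows, so rows that do not move let the fingers close. It gives the time, the measured TCP pose, the force, the opening and the grip force at its end, in the units of the state.
- bot.observe(): the state, without advancing time (a new reading comes with each control period).
- bot.snapshot(name): name is "scene" or "side" or "wrist"; returns a dict with "pixels" (384x512x3 uint8, red, green, blue), "z_map" (384x512 float32, m along the optical axis (not along the pixel's ray), 0 where there is no reading), "intrinsics" (3x3 intrinsics, pixels), "R" (3x3) and "t" (3): a world point X has camera coordinates R X + t. Camera axes: x right, y down, z forward; pixel columns grow to the right and rows downward; lengths in m; the calibration is good to about 2 mm. A picture is of the moment at which its call begins.
- bot.finish_job(): hands the job in; it is judged then, once.
The state is a dict: "time_s": time; "joint_positions": joint angles; "joint_vel": joint speeds; "joint_efforts": joint torques, N m; "ee_pos": TCP position; "orientation": TCP orientation; "ft_force": force on the tool from outside, world axes, zero at the start; "wrist_torque": the same for the moment, N m; "width": finger opening in m; "grasp_force": force on a finger pad.
Only numpy, scipy, OpenCV 4.12 (cv2) and the standard library are available. Lean on these libraries where they do the work, as an engineer would, in place of code of your own. Each camera call takes 0.05 s, during which the arm holds its last target. There are 200 camera calls.

## Working session

There is one attempt and no reset: what is moved stays moved. The work goes in short steps, Python scripts to look and compute and a shell command to move; the robot and the scene stay as the last step left them, time stands still between calls to the robot, and variables do not carry over. Pictures are saved under pics/ and viewed, at most 10 in all, crops included, and the job is handed in when it is done.

```bash
mkdir -p pics
python3 - <<'E'
from rig import bot
import cv2,numpy as np
for n in("scene","side"):
    s=bot.snapshot(n); np.savez(n+".npz",**s); cv2.imwrite(f"pics/{n}0.png",s["pixels"][:,:,::-1])
o=bot.observe();print(o)
E
```

```text
{'time_s': 0.1, 'joint_positions': array([-0.10810769,  0.47773506,  0.02236393,  1.55635411, -0.01151649,
        1.10930401, -0.08309859]), 'joint_vel': array([ 0.00168358, -0.00090921, -0.00050528, -0.00267991, -0.00077115,
       -0.00056805,  0.00032923]), 'joint_efforts': array([ 5.69385389e-03, -5.97765398e+01,  1.61440808e+00, -2.81952703e+01,
        1.29656185e-02,  5.02699884e-03, -1.13572563e-05]), 'ee_pos': array([ 6.74461877e-01, -1.47383253e-05,  2.30410890e-01]), 'orientation': array([ 7.07105524e-01,  7.07107544e-01, -6.31219283e-04, -5.48260337e-04]), 'ft_force': array([-0.16674301,  0.4549935 ,  0.37437842]), 'wrist_torque': array([ 0.03026216, -0.01639999,  0.00547201]), 'grasp_force': 0.0, 'width': 0.08508180476384285}
```

View pics/scene0.png

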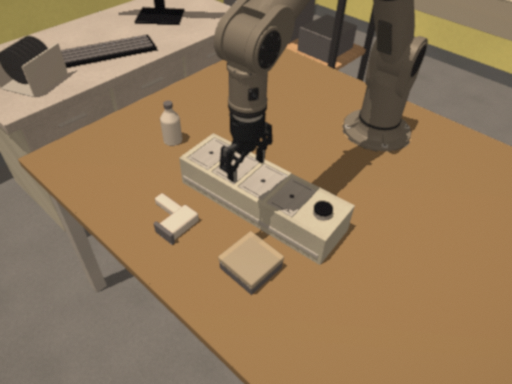

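View pics/side0.png

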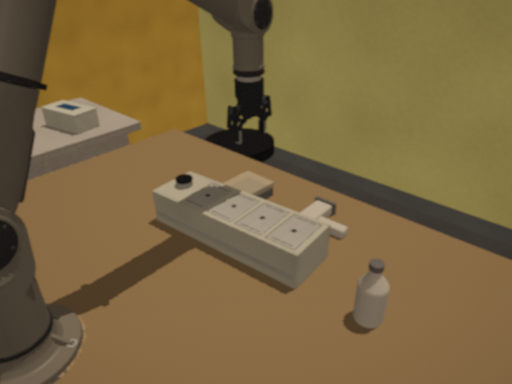

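The scene view shows the duct with the tin at (323,210) and the bottle at (171,125). In the side view the flap centre dots are at d (208,195), c (234,206), b (262,217) and a (294,230). Next I fit the deck from the depth map.

Run:
```python
import cv2,numpy as np
def cloud(n):
    s=np.load(n+".npz");K=s["intrinsics"];z=s["z_map"]
    v,u=np.mgrid[:384,:512]
    c=np.stack([(u-K[0,2])/K[0,0]*z,(v-K[1,2])/K[1,1]*z,z],-1)
    P=(c-s["t"])@s["R"]; P[z==0]=9
    return P
for n in("scene","side"):
    P=cloud(n)
    m=(abs(P[...,2]-.1)<.012)&(P[...,0]>.3)&(P[...,0]<.95)&(abs(P[...,1])<.5)
    k,l,st,c=cv2.connectedComponentsWithStats(m.astype(np.uint8))
    i=1+np.argmax(st[1:,4]); Q=P[l==i]
    print(n,len(Q),np.median(Q[:,2]),cv2.minAreaRect((Q[:,:2]*1000).astype(np.float32)))
    if n=="side":
        for u,v in((208,195),(234,206),(262,217),(294,230),(184,181),(370,300)): print(u,v,P[v,u].round(4))
```

```text
scene 6350 0.1016956364874087 ((555.4046020507812, -50.02088928222656), (155.9121551513672, 492.8811950683594), 5.191890716552734)
side 6248 0.09973236807809632 ((556.0946655273438, -47.274566650390625), (155.8108367919922, 494.36553955078125), 5.316024303436279)
208 195 [0.5468 0.044  0.1019]
234 206 [ 0.5562 -0.0493  0.1002]
262 217 [ 0.5664 -0.1403  0.1003]
294 230 [ 0.5754 -0.2361  0.1007]
184 181 [0.5298 0.1249 0.124 ]
370 300 [ 0.5128 -0.4779  0.079 ]
```

```bash
python3 -m creep '[[0,0,0,0.078],[0,0,0,0.078],[0,0,0,0.078],[0,0,0,0.078],[0,0,0,0.078],[0,0,0,0.078],[0,0,0,0.078],[0,0,0,0.078],[0,0,0,0.078],[0,0,0,0.078],[0,0,0,0.078],[0,0,0,0.078]]' 1
cat > h.py <<'E'
from rig import bot
import numpy as np
from scipy.spatial.transform import Rotation as R
a=np.radians(5.4);D=np.array([[np.cos(a),np.sin(a)],[-np.sin(a),np.cos(a)]]);C=np.array([.5555,-.047])+ -.0475*D[1]
o=bot.observe();M=R.from_quat(o["orientation"]).as_matrix()
d=D@(o["ee_pos"][:2]-C)
print("t",o["time_s"],"duct mm",(d*1000).round(1),"z",(o["ee_pos"][2]*1000).round(1),"F",o["ft_force"].round(1),"w",o["width"])
for n,y in zip("abcd",(-.1425,-.0475,.0475,.1425)):
    w=C+D.T@np.array([-.045,y]);v=np.r_[w,o["ee_pos"][2]]-o["ee_pos"];print(n,(M.T@v).round(4))
E
python3 h.py
```

```text
time_s: 1.1
ee_pos: [0.6747, 0.0001, 0.2308]
orientation: [0.999, 0.047, -0.001, -0.0]
ft_force: [1.0, 0.1, -0.4]
width: -0.0
grasp_force: 0.0
t 1.1 duct mm [123.1  83.2] z 230.8 F [ 1.   0.1 -0.4] w -4.529189267376178e-05
a [-1.681e-01  2.256e-01  2.000e-04]
b [-0.1681  0.1306  0.0002]
c [-0.1681  0.0356  0.0002]
d [-0.168  -0.0594  0.0002]
```

```bash
python3 -m creep '[[-0.21,0.045,0,0],[-0.21,0.045,0,0],[-0.21,0.045,0,0],[-0.21,0.045,0,0],[-0.21,0.045,0,0],[-0.21,0.045,0,0],[-0.21,0.045,0,0],[-0.21,0.045,0,0],[0,0,0.3,0],[0,0,0.3,0],[0,0,0.4,0],[0,0,0.05,0]]'; python3 h.py
python3 - <<'E'
from rig import bot
import cv2
for n in("wrist",):
    s=bot.snapshot(n); cv2.imwrite(f"pics/{n}1.png",s["pixels"][:,:,::-1])
E
```

```text
time_s: 2.1
ee_pos: [0.5072, -0.0523, 0.1212]
orientation: [0.999, 0.05, -0.005, 0.0]
ft_force: [-1.0, -0.4, 0.5]
width: 0.0003
grasp_force: 0.0
t 2.1 duct mm [-48.6  46.8] z 121.2 F [-1.  -0.4  0.5] w 0.0002617919505339102
a [ 2.300e-03  1.893e-01 -1.000e-04]
b [ 0.003   0.0943 -0.0001]
c [ 0.0036 -0.0007 -0.    ]
d [ 0.0043 -0.0957  0.    ]
```

View pics/wrist1.png

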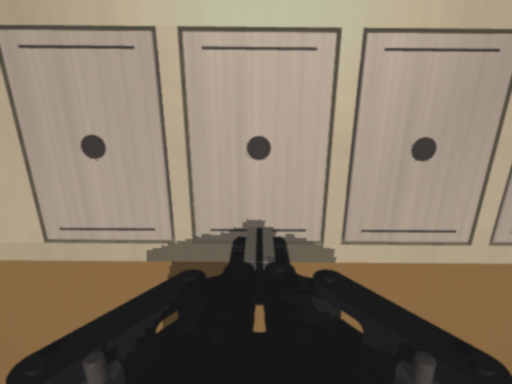

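The wrist view shows flap c centred under the fingers (dot (259,147), near edge at row 242), with the tips just inside its near edge. I press c gently.

```bash
python3 -m creep '[[0.03,0,0.15,0],[0,0,0.03,0],[0,0,0.03,0],[0,0,0.02,0],[0,0,0,0]]'; python3 -m creep '[[0,0,0.02,0],[0,0,0,0]]'
```

```text
time_s: 2.57
ee_pos: [0.5149, -0.0524, 0.1041]
orientation: [0.999, 0.05, 0.001, -0.0]
ft_force: [0.1, 0.9, -0.5]
width: -0.0
grasp_force: 0.0
time_s: 2.73
ee_pos: [0.5147, -0.0523, 0.1017]
orientation: [0.999, 0.05, 0.0, -0.0]
ft_force: [0.4, -0.1, 0.6]
width: 0.0003
grasp_force: 0.0
```

```bash
python3 -m creep '[[0,0,0.02,0],[0,0,0.02,0],[0,0,0,0]]'; python3 -m creep '[[0,0,0.02,0],[0,0,0,0]]'
```

```text
time_s: 2.98
ee_pos: [0.5149, -0.0524, 0.0986]
orientation: [0.999, 0.05, 0.0, -0.0]
ft_force: [-5.2, 0.1, 16.1]
width: -0.0001
grasp_force: 8.0
time_s: 3.15
ee_pos: [0.5148, -0.0524, 0.0977]
orientation: [0.999, 0.05, 0.0, -0.001]
ft_force: [-9.6, 1.6, 31.5]
width: 0.0001
grasp_force: 15.2
```

Flap c is latched (31 N at about 2 mm). Moving to b.

```bash
python3 -m creep '[[0,0,-0.2,0],[0,0.24,0,0],[0,0.24,0,0],[0,0.24,0,0],[0,0.23,0,0],[0,0,0,0],[0,0,0.1,0],[0,0,0.04,0],[0,0,0,0]]';python3 h.py; python3 -m creep '[[0,0,0.02,0],[0,0,0.02,0],[0,0,0,0]]'
```

```text
time_s: 3.9
ee_pos: [0.5232, -0.1455, 0.0999]
orientation: [0.999, 0.051, -0.001, -0.0]
ft_force: [0.1, -0.3, 0.5]
width: -0.0002
grasp_force: 0.0
t 3.9 duct mm [-41.4 -47.5] z 99.9 F [ 0.1 -0.3  0.5] w -0.00016549906227956274
a [-0.0044  0.095  -0.0001]
b [-0.0036 -0.      0.    ]
c [-0.0029 -0.095   0.0001]
d [-0.0021 -0.19    0.0002]
time_s: 4.15
ee_pos: [0.5237, -0.1458, 0.0969]
orientation: [0.999, 0.051, -0.0, -0.0]
ft_force: [-0.5, 0.3, -0.2]
width: 0.0003
grasp_force: 0.1
```

```bash
python3 -m creep '[[0,0,0.02,0],[0,0,0,0]]'; python3 -m creep '[[0,0,0.02,0],[0,0,0.02,0],[0,0,0,0]]'
```

```text
time_s: 4.32
ee_pos: [0.5241, -0.1462, 0.0952]
orientation: [0.999, 0.051, 0.0, -0.0]
ft_force: [-0.3, 0.4, 1.9]
width: -0.0
grasp_force: 0.8
time_s: 4.57
ee_pos: [0.5245, -0.1467, 0.0912]
orientation: [0.999, 0.05, 0.0, 0.0]
ft_force: [-0.5, 1.4, 1.9]
width: -0.0001
grasp_force: 0.8
```

Flap b rocks (about 2 N while moving down). I push it open along an arc.

```bash
python3 -m creep '[[0,0,0.05,0],[0,0,0.05,0],[0,0,0.05,0],[0.01,0,0.05,0],[0,0,0,0]]';python3 h.py|head -1; python3 -m creep '[[0.01,0,0.05,0],[0.02,0,0.05,0],[0.02,0,0.04,0],[0,0,0,0]]';python3 h.py|head -1
python3 - <<'E'
from rig import bot
import cv2
s=bot.snapshot("side"); cv2.imwrite("pics/side2.png",cv2.resize(s["pixels"][130:300,130:380,::-1],None,fx=3,fy=3))
E
```

```text
time_s: 4.98
ee_pos: [0.5244, -0.1471, 0.0702]
orientation: [0.999, 0.05, -0.001, 0.0]
ft_force: [0.2, 1.0, 0.0]
width: -0.0003
grasp_force: 0.0
t 4.9833 duct mm [-40.4 -49.2] z 70.2 F [0.2 1.  0. ] w -0.0002938122459315269
time_s: 5.32
ee_pos: [0.5296, -0.1462, 0.0562]
orientation: [0.999, 0.05, -0.001, -0.0]
ft_force: [0.6, 0.3, 0.5]
width: -0.0001
grasp_force: 0.0
t 5.3167 duct mm [-35.1 -48.8] z 56.2 F [0.6 0.3 0.5] w -5.045024416353566e-05
```

View pics/side2.png

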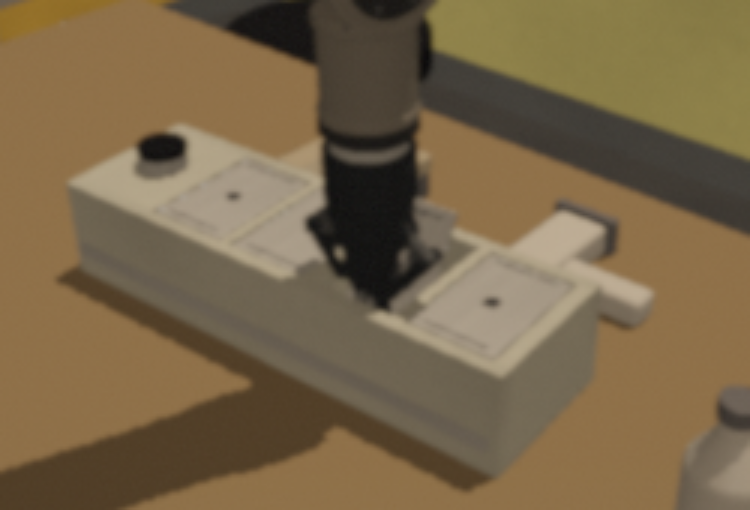

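The flap's far half stands up behind the gripper at about (435,235). I push in +x until the stop is felt.

```bash
python3 -m creep '[[0.03,0,0.02,0],[0.02,0,0,0],[0,0,0,0]]';python3 -m creep '[[0.03,0,0,0],[0,0,0,0]]';python3 -m creep '[[0.03,0,0,0],[0,0,0,0]]';python3 h.py|head -1
```

```text
time_s: 5.62
ee_pos: [0.5342, -0.1457, 0.0547]
orientation: [0.999, 0.05, -0.001, -0.0]
ft_force: [-3.1, -0.0, 0.4]
width: 0.0004
grasp_force: 1.0
time_s: 5.78
ee_pos: [0.5362, -0.1455, 0.0547]
orientation: [0.999, 0.05, -0.002, -0.0]
ft_force: [-6.2, -0.1, 0.4]
width: -0.0002
grasp_force: 2.8
time_s: 5.95
ee_pos: [0.5365, -0.1455, 0.0545]
orientation: [0.999, 0.05, -0.004, -0.001]
ft_force: [-12.5, 0.2, 7.4]
width: -0.0
grasp_force: 7.3
t 5.95 duct mm [-28.2 -48.7] z 54.5 F [-12.5   0.2   7.4] w -1.5877368351537976e-05
```

At the stop. Backing off and up.

```bash
python3 -m creep '[[-0.06,0,0,0],[-0.04,0,-0.05,0],[-0.02,0,-0.15,0],[0,0,-0.25,0],[0,0,-0.3,0],[0,0,-0.3,0],[-0.2,0,-0.2,0],[-0.2,0,0,0],[0,0,0,0],[0,0,0,0]]'
python3 - <<'E'
from rig import bot
import cv2,numpy as np
s=bot.snapshot("side"); cv2.imwrite("pics/side3.png",cv2.resize(s["pixels"][130:300,130:380,::-1],None,fx=3,fy=3))
from h import D,C
for n in("side","scene"):
    s=bot.snapshot(n);K=s["intrinsics"];z=s["z_map"];v,u=np.mgrid[:384,:512]
    P=(np.stack([(u-K[0,2])/K[0,0]*z,(v-K[1,2])/K[1,1]*z,z],-1)-s["t"])@s["R"]
    d=(P[...,:2]-C)@D.T;m=(z>0)&(abs(d[...,1]+.0475)<.03)&(d[...,0]>-.02)&(d[...,0]<.06)&(P[...,2]>.112)&(P[...,2]<.165)
    if m.sum()>5: print(n,m.sum(),np.polyfit(P[m][:,2]-.097,d[m][:,0],1),"zmax",P[m][:,2].max())
E
```

```text
time_s: 6.78
ee_pos: [0.4897, -0.1504, 0.1815]
orientation: [0.999, 0.05, 0.002, -0.0]
ft_force: [0.2, -0.3, -0.4]
width: 0.0002
grasp_force: 0.0
t 6.8333 duct mm [-74.7 -49.1] z 181.1 F [-0.8 -0.4 -0.2] w 9.513644467138163e-05
a [0.0291 0.0936 0.0001]
b [ 0.0297 -0.0014  0.0001]
c [ 0.0304 -0.0964  0.0001]
d [ 3.100e-02 -1.914e-01  1.000e-04]
side 362 [ 0.39422632 -0.00231565] zmax 0.15600545289101805
scene 141 [0.3247082  0.00349637] zmax 0.15686664910093892
```

View pics/side3.png

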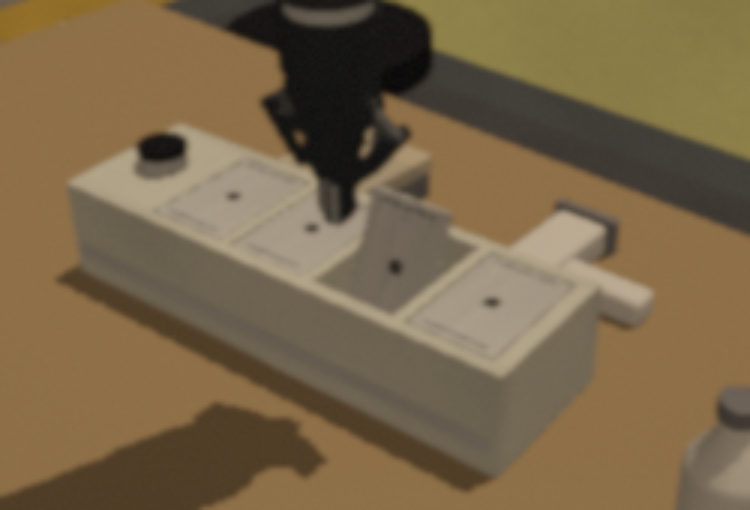

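Flap b stands wide open at (400,245), tilted about atan(1/0.39) ≈ 1.2 rad. The other flaps are flush, the tin and scanner are undisturbed, and the arm is clear.

```bash
python3 -c "
from rig import bot
print(bot.finish_job())"
```

```text
the job is handed in; nothing more can be done
None
```

Flap b was the unlatched one; I pushed it open to its stop (about 1.2 rad) and handed the job in at about 7 s, with the other flaps flush, nothing around them seen to move, and no verdict returned.

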